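# Check a sensor jig's terminals, then draw its slide to the index and hold it

## Task

Ready the position-sensor jig for a calibration reading: lift the orange tester pen out of its stand, lightly touch its tip for a moment on the brass stud of the red supply terminal and then on that of the yellow signal terminal, and put the pen back in its stand. Then take the slide's black handle, draw the slide out against its return spring until its green pointer is in line with the red index on the scale, and finish there, still gripping the handle and holding the slide steady at the index while the reading is taken. Do not disturb the other things on the bench or the jig.

Things in the scene. Friction and masses are not known exactly. Their poses are not given: they have to be found in the camera images.
- jig: Calibration jig, fixed: aluminium plate 340 (x) x 180 (y) x 12 mm. Origin: centre of its underside. +x points away from the robot along the rail, y to its left. On it, heights above the bench: sensor tube (y -50, x 42 to 170, top 56 mm), in front of it the slide (y -50); white scale bar with 10 mm ticks (y 0 to 14, top 30); grey signal box with the terminals (x -55 to 85, y 20 to 80, top 52)
- slide (a joint): How far the slide is drawn out, m: 0 = home, 0.08 = end stop; it grows as the slide moves along the jig's -x (towards the robot). The spring pulls it home with 4 N at 0, growing by 1 N per 10 mm; let go, it runs back to 0. Friction about 0.4 N
- handle (a point): The slide's handle: black upright plate, 14 mm thick along the jig's x (the slide direction), 46 mm wide along its y. This point: the middle of the plate, 79 mm above the bench; the plate spans 23 mm above and below it. Axes as the jig's. The carriage below is 56 x 50 mm, top at 44 mm; behind it a rod runs to the sensor 36 mm above the bench
- slide_pointer (a point): The tip of the slide's green pointer, a 3 mm wide blade sticking out of the carriage's left side, 39 mm to the jig's +y of the handle's middle, at the same jig-x as the handle's middle. It moves with the slide
- index: Red index clamped on the scale bar, fixed: saddle 14 x 18 x 9 mm with a 3 mm wide red blade pointing along the jig's -y at the pointer's path. Origin: centre of the saddle's underside, in line with the blade; axes as the jig's. The slide is on the mark when the pointer's tip has the same jig-x as this origin, 35 to 65 mm from home
- term_red: Supply terminal, fixed: red collar 18 mm wide, in it a flat brass stud 10 mm wide. Origin: centre of its underside on the signal box; the stud's top, to be touched, is 8 mm above it (60 mm above the bench). The three terminals stand 30 mm apart in a row along the jig's x; the order of colours varies
- term_yellow: Signal terminal: the same with a yellow collar. Stud top 8 mm above its origin
- term_black: Ground terminal: the same with a black collar. Not used
- stand: The pen's heavy black stand, fixed: block 64 x 64 x 68 mm with an upright round well, 20 mm wide with a 3 mm chamfer and 64 mm deep, in the middle of its top. Origin: centre of its underside
- pen: Tester pen, 145 mm long, upright in the stand's well, tip down, 0.05 to 0.1 kg. Origin: the tip; z up the pen. Nose up to 16 mm wide; round finger guard 34 mm wide at 60 to 64 mm above the tip, resting on the stand's top, so the tip hangs 8 mm above the bench; square orange grip 18 x 18 mm, sides along the pen's x and y, from 64 to 145 mm. Centre of mass about 87 mm above the tip
- pen_tip (a point): The pen's brass tip, 145 mm below the pen's upper end. It is sprung: it gives up to 8 mm, with 1.2 N at first and 4.4 N at the end of its travel; pressed deeper it is solid
- thumbscrew: a bystander: loose knurled screw, 22 mm wide, 23 mm tall, standing on its head on the jig's base plate. Origin: centre of its underside
- parts_bin: a bystander: red open bin, 90 x 120 x 60 mm. Origin: centre of its underside
- multimeter: a bystander: yellow hand multimeter lying flat, 150 x 80 x 40 mm. Origin: centre of its underside
- spare_sensor: a bystander: a second steel sensor tube lying on the bench, 140 x 38 x 38 mm. Origin: centre of its underside
- screwdriver: a bystander: green-handled screwdriver, 170 mm, lying down. Origin: under its middle
- spray_can: a bystander: blue and white can, 52 mm wide, 152 mm tall. Origin: centre of its underside
- gauge_block: a bystander: small steel gauge block, 50 x 30 x 12 mm, lying on the bench. Origin: centre of its underside
- caliper: a bystander: steel sliding caliper lying flat, 200 mm long. Origin: under the middle of its bar
Mind the look-alikes: they are no part of the job. There is more than one size of the pen; the job needs the smallest.

How it is judged:
By the outcome, as a careful person would: the job done as asked, in the order asked, and still so for the second after the job is handed in, while the arm keeps its last pose, push and grip.
It also fails if it takes over 69 s, if anything falls off the work surface, if the arm or the gripper's body presses on something with over 40 N, if the wrist force passes 120 N, or if a joint passes its speed limit or range.

## Robot

A 6-joint arm with a two-finger parallel gripper is mounted at the origin on the work surface. World frame = base frame: x ahead of the robot, y to its left, z up, the work surface at z = 0. Lengths are in mm, angles in rad, forces in N, time in s.
With the tool pointing down it reaches from about 275 to 825 mm from the base axis. Payload 4.9 kg.
Tool frame: the origin (TCP) lies at the very end of the fingers, on their centre line; the grasp point (between the pads) lies arm.grip_depth behind it (arm.grip_depth is the distance from the TCP to the grasp point, in mm); x points along the fingers, y is the direction in which the jaws open and shut, and the axes are right-handed (so a half turn about x gives the same grasp; the last joint's range is limited). The gripper opens to 85 mm and grips with 20 to 120 N. Pads are 22 mm wide; open, the fingers measure 114 mm over their backs; the gripper's body (76 mm by 85 mm) begins 54 mm behind the grasp point. The pads swing forward as they close: fully open they stand 13 mm farther back than shut.
Start: joints at [0.987, 0.326, -0.193, 1.052, 0, 1.437], TCP at [239.129, 495.314, 231.281] pointing down, gripper open.
Joint ranges: [-2.65, 2.65], [-0.97, 1.79], [-1.3, 1.35], [-1.93, 2.1], [-1.47, 1.37], [-3.14, 3.14]. Speed limits (rad/s): [2.57, 2.57, 3.14, 3.14, 3.14, 3.14].

## Interface

Orientations are given as [roll, pitch, yaw] about the fixed x, y, z axes, in that order (R = Rz(yaw) Ry(pitch) Rx(roll)).
In Python, from workcell import arm gives the robot as it stands.
- The arm moves only by the tool step_arm, never from a script. Its argument "commands" is a list of rows, each an object of numbers: "dx", "dy", "dz": the shift along the tool's x, y, z as a fraction of full scale; "spin": the turn about the tool's x as a fraction of full scale; "fingers": the gripper command: -1 is shut, 1 is fully open, values between are in proportion. In form: [{"dx": .., "dy": .., "dz": .., "spin": .., "fingers": ..}, ...]. A call has 1 to 10 rows; each row shifts and turns the pose as measured when the row begins, along the tool's axes as they then stand; what a row does not reach is not made up. Full scale, the value 1, is 4 cm for a shift and 30 degrees for a turn. A row lasts 1/8 s, in which the tool goes at most 62.5 mm and 10.7 degrees, less where a joint would pass 70% of its speed; a pose out of reach is approached as far as the arm can. A call with a number of a shift or a turn outside -1 to 1 is refused whole. A call with a gripper value outside its range is refused whole. The fingers move at their own pace and stop on an object; "newtons" is the grip in N (left out, the last holds). Time passes only in rows, so rows that do not move let the fingers close. It gives the time, the measured TCP pose, the force and the opening at its end, in the units of the state.
- arm.observe(): the state, without advancing time (a new reading comes with each control period).
- arm.read_camera(name): name is "side" or "top" or "wrist"; returns the picture (480x640x3 uint8, red, green, blue); there is no depth.
- arm.calibration(name): a dict with "fx", "fy", "cx", "cy" (pixels), "D" ([k1, k2, p1, p2, k3] as OpenCV has them; the pictures are not rectified), "pose" (4x4, takes a point from camera to world coordinates). Camera axes: x right, y up, looking along -z (the intrinsics and any distortion apply to the point x, -y, -z); pixel columns grow to the right and rows downward; lengths in mm; the calibration is good to about 2 mm. A picture is of the moment at which its call begins: read the wrist's pose just before it. calibration takes no time and is no camera call; for the wrist camera it gives the pose at the moment of the call.
- arm.sign_off(): hands the job in, once; it reports no verdict.
The state is a dict: "time_s": time; "q": joint angles; "qvel": joint speeds; "tau": joint torques, N m; "tcp_pos": TCP position; "eef_rot": TCP orientation; "contact_force": force on the tool from outside, world axes, zero at the start; "wrist_torque": the same for the moment, N m; "grip_width": opening from 0.0 (shut) to 1.0 (fully open).
Only numpy, scipy, OpenCV 4.12 (cv2) and the standard library are available. Lean on these libraries where they do the work, as an engineer would, in place of code of your own. Each camera call takes 0.05 s, during which the arm holds its last target. There are 200 camera calls.

## Working session

There is one attempt and no reset: what is moved stays moved. The work goes in short steps, Python scripts to look and compute and a tool call to move; the robot and the scene stay as the last step left them, time stands still between calls to the robot, and variables do not carry over. Pictures are saved under pics/ and viewed, about 8 in all and at most 12, crops included, and the job is handed in when it is done.

Besides the shell and the picture viewer there is one more tool, called after "Emit:" as name(argument=value, ...), one argument or row to a line, values as JSON. step_arm: Moves the arm, as the interface text tells. Shift numbers are shares of 4 cm and turn numbers shares of 30 degrees, none past 1 either way. Its arguments: {"type":"object","properties":{"commands":{"type":"array","items":{"type":"object","properties":{"dx":{"type":"number","minimum":-1,"maximum":1},"dy":{"type":"number","minimum":-1,"maximum":1},"dz":{"type":"number","minimum":-1,"maximum":1},"spin":{"type":"number","minimum":-1,"maximum":1},"fingers":{"type":"number"}}}},"newtons":{"type":"number"}},"required":["commands"]}

```bash
ls; mkdir -p pics; python3 - <<'E'
from workcell import arm
import cv2
s=arm.observe();print(s); print(arm.grip_depth)
for n in("top","side","wrist"):
    c=arm.calibration(n);print(n,c)
    cv2.imwrite(f"pics/{n}0.png",cv2.cvtColor(arm.read_camera(n),cv2.COLOR_RGB2BGR))
E
```

```text
pics
{'time_s': 0.0, 'q': array([ 9.86790608e-01,  3.26931966e-01, -1.93644452e-01,  1.05200647e+00,
        1.64708298e-06,  1.43657830e+00]), 'qvel': array([ 0.00083193,  0.00125285, -0.00090282, -0.00125253,  0.00036705,
        0.00016652]), 'tau': array([-1.21721703e-03, -4.43399477e+01,  2.62439042e+01,  1.55625853e-02,
       -1.15597918e-04, -2.21018689e-05]), 'tcp_pos': array([238.78078569, 494.77818437, 230.48535012]), 'eef_rot': array([-1.70593628,  1.56900977, -2.15572398]), 'contact_force': array([-0.18660689, -0.62155203, -0.02100043]), 'wrist_torque': array([0.00291317, 0.02659139, 0.00598082]), 'grip_width': 0.9986295260081163}
18.700000000000003
top {'fx': 449.1637680418534, 'fy': 449.1637680418534, 'cx': 318.3816142651467, 'cy': 236.8776813721348, 'D': array([0.01567367, 0.        , 0.        , 0.        , 0.        ]), 'pose': array([[-2.07998608e-03,  9.86954757e-01, -1.60984416e-01,
         3.66149073e+02],
       [-9.99974655e-01, -9.56646930e-04,  7.05513091e-03,
         6.79006014e+01],
       [ 6.80908976e-03,  1.60995010e-01,  9.86931732e-01,
         1.08
[... 472 characters left out ...]
1.00029202e-02,  8.20724396e-01,  5.71236735e-01,
         1.01515339e+03],
       [ 0.00000000e+00,  0.00000000e+00,  0.00000000e+00,
         1.00000000e+00]])}
wrist {'fx': 424.39516739542665, 'fy': 424.39516739542665, 'cx': 321.1908601335559, 'cy': 243.8648898082678, 'D': array([-0.06875667,  0.        ,  0.        ,  0.        ,  0.        ]), 'pose': array([[ 4.34699332e-01, -8.57630232e-01, -2.74785147e-01,
         1.68320791e+02],
       [ 9.00571828e-01,  4.13079967e-01,  1.35407988e-01,
         5.29938744e+02],
       [-2.62174493e-03, -3.06325524e-01,  9.51923211e-01,
         3.73145639e+02],
       [ 0.00000000e+00,  0.00000000e+00,  0.00000000e+00,
         1.00000000e+00]])}
```

View pics/top0.png

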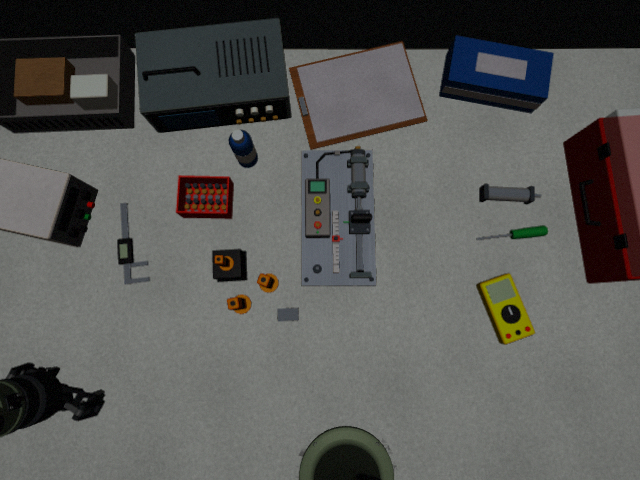

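View pics/side0.png

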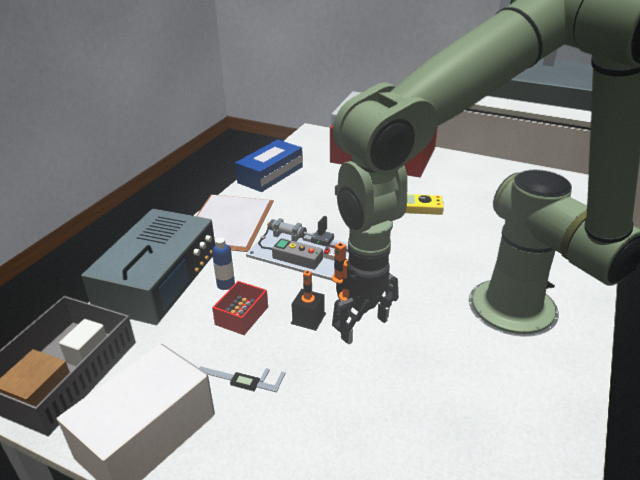

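The top view shows the jig upright around (338,218), with the terminals, from the top, at yellow (318,200), black (318,212) and red (318,225). The slide handle is near (360,220), the red index at (337,239), and the stand with its pen at (229,264). Two look-alike pens stand at (268,283) and (238,303). Next I'll enlarge the jig area for measuring.

```bash
cat > h.py <<'E'
import numpy as np, cv2
from workcell import arm
def ray(c,uv):
    K=np.array([[c['fx'],0,c['cx']],[0,c['fy'],c['cy']],[0,0,1]])
    p=cv2.undistortPoints(np.array([[uv]],float),K,c['D'])[0,0]
    d=c['pose'][:3,:3]@np.array([p[0],-p[1],-1]); return c['pose'][:3,3],d
def onz(c,uv,z):
    o,d=ray(c,uv); return o+d*(z-o[2])/d[2]
def proj(c,P):
    K=np.array([[c['fx'],0,c['cx']],[0,c['fy'],c['cy']],[0,0,1]])
    T=np.diag([1,-1,-1.])@c['pose'][:3,:3].T
    r=cv2.projectPoints(np.atleast_2d(np.array(P,float)),cv2.Rodrigues(T)[0],-T@c['pose'][:3,3],K,c['D'])[0]
    return r[:,0]
def grab(n,f):
    c=arm.calibration(n); im=cv2.cvtColor(arm.read_camera(n),cv2.COLOR_RGB2BGR); cv2.imwrite(f,im); return c,im
def axes():
    s=arm.observe(); r,p,y=s['eef_rot']
    from scipy.spatial.transform import Rotation as R
    return s,R.from_euler('xyz',[r,p,y]).as_matrix()
E
python3 - <<'E'
from h import *
im=cv2.imread('pics/top0.png')
cv2.imwrite('pics/topc.png',cv2.resize(im[145:330,205:395],None,fx=3.2,fy=3.2,interpolation=cv2.INTER_CUBIC))
c=arm.calibration('top')
for n,uv,z in[('jigTL',(302,151),12),('TR',(375,151),12),('BL',(302,286),12),('BR',(376,286),12),('red',(318,225),60),('yel',(318,200),60),('idx',(337,239),37),('standtop',(229,257),68)]: print(n,onz(c,uv,z).round(1))
s,R=axes();print(R.round(3))
E
```

```text
jigTL [760.  100.8  12. ]
TR [760.  -82.3  12. ]
BL [423.1  99.5  12. ]
BR [422.9 -77.2  12. ]
red [562.1  61.4  60. ]
yel [622.   61.3  60. ]
idx [532.7  16.2  37. ]
standtop [486.4 264.7  68. ]
[[-0.001  0.435  0.901]
 [-0.001  0.901 -0.435]
 [-1.    -0.001 -0.   ]]
```

View pics/topc.png

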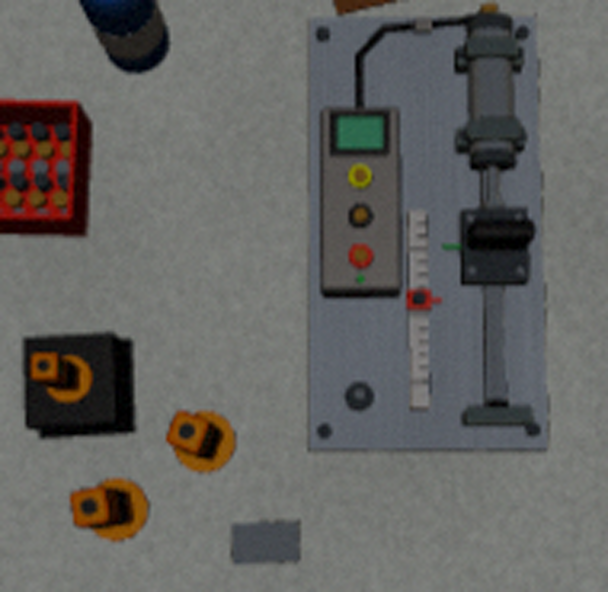

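Emit:
step_arm(
  commands=[
    {"dy": -0.22,"dz": 0.72,"spin": 0.357},
    {"dy": -0.09,"dz": 0.74,"spin": 0.357},
    {"dy": 0.05,"dz": 0.75,"spin": 0.357},
    {"dy": 0.2,"dz": 0.72,"spin": 0.357},
    {"dy": 0.32,"dz": 0.68,"spin": 0.357},
    {"dy": 0.44,"dz": 0.61,"spin": 0.357},
    {"dy": 0.55,"dz": 0.51,"spin": 0.3},
    {"dy": 0.55,"dz": 0.51,"spin": 0.1},
    {"dy": 0.55,"dz": 0.51},
    {"dy": 0.3,"dz": 0.3},
  ],
)

```text
$.commands[0]: bad value
```

```bash
python3 - <<'E'
from h import *
s,R=axes();print(s['tcp_pos'],R.round(3))
c,im=grab('wrist','pics/w1.png')
t=arm.calibration('top')
u=lambda x,y:(x/3.2+205-.34,y/3.2+145-.34)
print('pentop',onz(t,u(44,366),153),'guard',onz(t,u(69,380),72))
print('A',onz(t,u(205,445),62),'B',onz(t,u(120,510),62))
print(c['pose'].round(3))
E
```

```text
[238.85492495 494.92891116 230.67905448] [[-0.001  0.435  0.901]
 [-0.001  0.901 -0.435]
 [-1.    -0.001 -0.   ]]
pentop [472.14836851 270.2938735  153.        ] guard [471.31533816 269.79561451  72.        ]
A [425.79388022 173.81641388  62.        ] B [380.24654564 232.98311742  62.        ]
[[ 4.35000e-01 -8.58000e-01 -2.75000e-01  1.68349e+02]
 [ 9.01000e-01  4.13000e-01  1.35000e-01  5.29982e+02]
 [-2.00000e-03 -3.06000e-01  9.52000e-01  3.73243e+02]
 [ 0.00000e+00  0.00000e+00  0.00000e+00  1.00000e+00]]
```

View pics/w1.png

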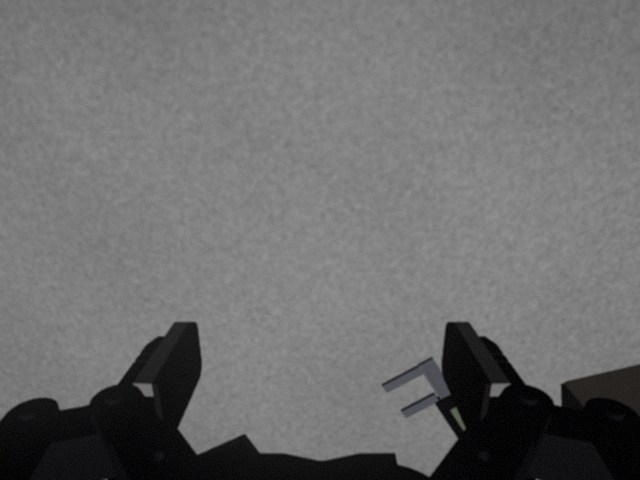

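Emit:
step_arm(
  commands=[
    {"dx": 0,"dy": -0.22,"dz": 0.72,"spin": 0.357,"fingers": 1},
    {"dx": 0,"dy": -0.09,"dz": 0.74,"spin": 0.357,"fingers": 1},
    {"dx": 0,"dy": 0.05,"dz": 0.75,"spin": 0.357,"fingers": 1},
    {"dx": 0,"dy": 0.2,"dz": 0.72,"spin": 0.357,"fingers": 1},
    {"dx": 0,"dy": 0.32,"dz": 0.68,"spin": 0.357,"fingers": 1},
    {"dx": 0,"dy": 0.44,"dz": 0.61,"spin": 0.357,"fingers": 1},
    {"dx": 0,"dy": 0.55,"dz": 0.51,"spin": 0.3,"fingers": 1},
    {"dx": 0,"dy": 0.55,"dz": 0.51,"spin": 0.1,"fingers": 1},
    {"dx": 0,"dy": 0.55,"dz": 0.51,"spin": 0,"fingers": 1},
    {"dx": 0,"dy": 0.3,"dz": 0.3,"spin": 0,"fingers": 1},
  ],
)

```text
time_s: 1.45
tcp_pos: [439.2, 281.0, 228.8]
eef_rot: [-0.672, 1.567, -2.471]
contact_force: [0.0, 0.2, -0.5]
grip_width: 1.0
```

```bash
python3 - <<'E'
from h import *
s,R=axes();print(s['time_s'],s['tcp_pos'],R.round(3),s['q'])
E
```

```text
1.45 [439.22764376 281.00037876 228.82619076] [[-0.003  0.974 -0.227]
 [-0.003 -0.227 -0.974]
 [-1.    -0.003  0.003]] [ 4.28087495e-01  2.78286619e-01 -2.66369906e-01  1.03005441e+00
 -9.68401229e-04  2.22742817e+00]
```

Emit:
step_arm(
  commands=[
    {"dx": 0,"dy": 0.43,"dz": 0.04,"spin": -0.23,"fingers": 1},
    {"dx": 0,"dy": 0.43,"dz": 0.0,"spin": -0.21,"fingers": 1},
    {"dx": 0,"dy": 0,"dz": 0,"spin": 0,"fingers": 1},
  ],
)

```text
time_s: 1.82
tcp_pos: [473.3, 272.6, 228.4]
eef_rot: [-1.141, 1.566, -2.706]
contact_force: [-0.8, 1.1, 0.1]
grip_width: 0.998
```

```bash
python3 - <<'E'
from h import *
s,R=axes();print(s['time_s'],s['tcp_pos'],R.round(3))
c,im=grab('wrist','pics/w2.png')
print(proj(c,[[472,270,153],[472,270,72],[472,270,68]]))
E
```

```text
1.825 [473.29420111 272.63059334 228.42617713] [[-0.005  1.     0.007]
 [-0.002  0.007 -1.   ]
 [-1.    -0.005  0.002]]
[[319.33213029 263.5500212 ]
 [320.49114059 224.22821425]
 [320.53363507 222.78747582]]
```

View pics/w2.png

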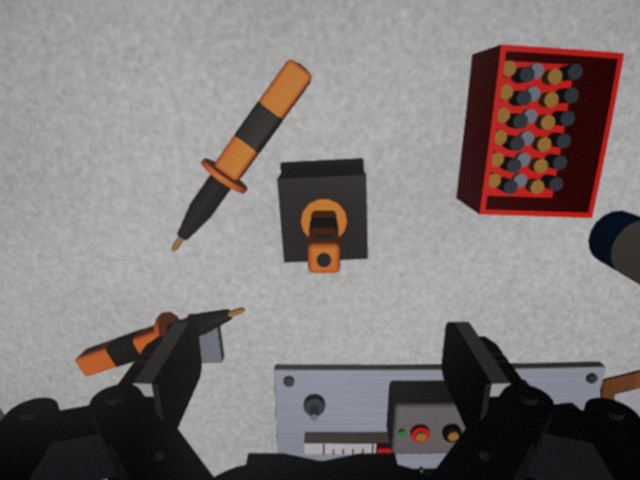

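The two look-alike pens now lie at (240,150) and (160,340). They toppled by themselves, because my fingers stayed above z = 228 and felt no contact. Each is nearly 200 mm long, so the pen in the stand is the smallest. Its top is near (323,258) and its guard near (322,220).

```bash
python3 - <<'E'
from h import *
c=arm.calibration('wrist'); im=cv2.imread('pics/w2.png')
hsv=cv2.cvtColor(im,cv2.COLOR_BGR2HSV)
m=cv2.inRange(hsv,(5,140,90),(22,255,255)); m[:,:270]=0;m[:,380:]=0;m[:190]=0;m[300:]=0
n,l,st,ce=cv2.connectedComponentsWithStats(m)
for i in range(1,n):
    if st[i,4]>50:
        pts=np.argwhere(l==i)[:,::-1].astype(np.float32); print(st[i],ce[i],cv2.minAreaRect(pts))
for y in range(238,276,2): print(y,np.where(m[y]>0)[0][[0,-1]] if m[y].any() else None, im[y,324], im[y,315])
E
python3 -c "
import cv2;im=cv2.imread('pics/w2.png')[180:300,260:400];cv2.imwrite('pics/w2c.png',cv2.resize(im,None,fx=4,fy=4,interpolation=cv2.INTER_CUBIC))"
```

```text
[300 198  47  39 844] [323.27962085 213.98222749] ((323.0, 217.0), (38.0, 46.0), 90.0)
[308 243  32  29 750] [323.516      256.30533333] ((323.5, 257.0), (28.0, 31.0), 90.0)
238 None [36 43 43] [30 41 54]
240 None [30 43 63] [32 41 63]
242 None [29 43 79] [28 41 75]
244 [310 338] [ 35  64 138] [ 33  63 136]
246 [308 339] [ 41  88 171] [ 45  88 172]
248 [308 339] [ 46 105 177] [ 51 108 179]
250 [308 339] [ 53 117 184] [ 53 115 183]
252 [308 339] [ 46  94 153] [ 53 114 183]
254 [308 339] [43 49 60] [ 52 111 183]
256 [308 339] [42 42 44] [ 52 112 183]
258 [308 339] [42 43 45] [ 50 108 181]
260 [308 338] [40 41 44] [ 50 107 179]
262 [309 338] [42 42 45] [ 51 111 182]
264 [309 338] [38 39 42] [ 48 107 185]
266 [309 338] [40 56 86] [ 52 110 187]
268 [309 338] [ 48 100 179] [ 47 103 181]
270 [310 337] [ 45  98 180] [ 50 100 183]
272 None [ 84 109 170] [ 87 112 173]
274 None [158 160 163] [167 168 173]
```

```bash
python3 - <<'E'
from h import *
c=arm.calibration('wrist')
print(onz(c,(323.6,259.3),153), onz(c,(323.3,221),72))
E
```

```text
[473.4539699  272.56327327 153.        ] [473.10589503 272.49313613  72.        ]
```

Emit:
step_arm(
  commands=[
    {"dx": 0.8,"dy": 0,"dz": 0,"spin": 0,"fingers": 1},
    {"dx": 0.8,"dy": 0,"dz": 0,"spin": 0,"fingers": 1},
    {"dx": 0.8,"dy": 0,"dz": 0,"spin": 0,"fingers": 1},
    {"dx": 0.5,"dy": 0,"dz": 0,"spin": 0,"fingers": 1},
    {"dx": 0.1,"dy": 0,"dz": 0,"spin": 0,"fingers": 1},
  ],
)

```text
time_s: 2.5
tcp_pos: [467.4, 274.7, 106.2]
eef_rot: [-1.429, 1.565, -2.997]
contact_force: [-0.4, -0.4, 0.1]
grip_width: 1.003
```

Emit:
step_arm(
  commands=[
    {"dx": 0.15,"dy": 0.15,"dz": 0.05,"spin": 0,"fingers": 1},
    {"dx": 0.1,"dy": 0,"dz": 0,"spin": 0,"fingers": 1},
    {"dx": 0,"dy": 0,"dz": 0,"spin": 0,"fingers": 1},
  ],
)

```text
time_s: 2.88
tcp_pos: [474.2, 273.4, 97.4]
eef_rot: [-1.618, 1.567, 3.097]
contact_force: [-0.2, -0.2, 0.1]
grip_width: 1.004
```

```bash
python3 - <<'E'
from h import *
s,R=axes();print(s['time_s'],s['tcp_pos'],R.round(4))
E
```

```text
2.875 [474.24281032 273.42501152  97.41983031] [[-4.0e-03  1.0e+00  2.4e-03]
 [ 2.0e-04  2.4e-03 -1.0e+00]
 [-1.0e+00 -4.0e-03 -2.0e-04]]
```

Emit:
step_arm(
  commands=[
    {"dx": 0.05,"dy": -0.02,"dz": 0.02,"spin": 0,"fingers": -1},
    {"dx": 0,"dy": 0,"dz": 0,"spin": 0,"fingers": -1},
    {"dx": 0,"dy": 0,"dz": 0,"spin": 0,"fingers": -1},
    {"dx": 0,"dy": 0,"dz": 0,"spin": 0,"fingers": -1},
    {"dx": 0,"dy": 0,"dz": 0,"spin": 0,"fingers": -1},
    {"dx": 0,"dy": 0,"dz": 0,"spin": 0,"fingers": -1},
    {"dx": 0,"dy": 0,"dz": 0,"spin": 0,"fingers": -1},
  ],
  newtons=40,
)

```text
time_s: 3.75
tcp_pos: [474.1, 272.8, 96.5]
eef_rot: [-1.986, 1.568, 2.729]
contact_force: [-0.4, 0.1, -0.0]
grip_width: 0.205
```

Emit:
step_arm(
  commands=[
    {"dx": -0.25,"dy": 0,"dz": 0,"spin": 0,"fingers": -1},
    {"dx": -0.25,"dy": 0,"dz": 0,"spin": 0,"fingers": -1},
    {"dx": -0.25,"dy": 0,"dz": 0,"spin": 0,"fingers": -1},
    {"dx": 0,"dy": 0,"dz": 0,"spin": 0,"fingers": -1},
  ],
)

```text
time_s: 4.25
tcp_pos: [474.5, 273.0, 129.2]
eef_rot: [-2.324, 1.569, 2.39]
contact_force: [0.2, -0.2, -1.2]
grip_width: 0.204
```

Emit:
step_arm(
  commands=[
    {"dx": -0.4,"dy": 0,"dz": 0,"spin": 0,"fingers": -1},
    {"dx": -0.4,"dy": 0,"dz": 0,"spin": 0,"fingers": -1},
    {"dx": -0.4,"dy": 0,"dz": 0,"spin": 0,"fingers": -1},
    {"dx": -0.4,"dy": 0,"dz": 0,"spin": 0,"fingers": -1},
    {"dx": -0.2,"dy": 0,"dz": 0,"spin": 0,"fingers": -1},
    {"dx": 0,"dy": 0.5,"dz": 0.8,"spin": 0,"fingers": -1},
    {"dx": 0,"dy": 0.5,"dz": 0.8,"spin": 0,"fingers": -1},
    {"dx": 0,"dy": 0.4,"dz": 0.8,"spin": 0,"fingers": -1},
    {"dx": 0,"dy": 0.4,"dz": 0.8,"spin": 0,"fingers": -1},
    {"dx": 0,"dy": 0.3,"dz": 0.8,"spin": 0,"fingers": -1},
  ],
)

```text
time_s: 5.5
tcp_pos: [559.1, 110.6, 200.9]
eef_rot: [-1.794, 1.566, 2.927]
contact_force: [1.2, 0.5, -1.7]
grip_width: 0.204
```

```bash
python3 - <<'E'
from h import *
s,R=axes();print(s['time_s'],s['tcp_pos'],R.round(4))
E
```

```text
5.5 [559.14425267 110.62539424 200.91595555] [[-0.0047  1.      0.0081]
 [ 0.001   0.0081 -1.    ]
 [-1.     -0.0047 -0.0011]]
```

Emit:
step_arm(
  commands=[
    {"dx": 0.3,"dy": 0,"dz": 0.3,"spin": 0,"fingers": -1},
    {"dx": 0.2,"dy": 0,"dz": 0.1,"spin": 0,"fingers": -1},
    {"dx": 0,"dy": 0,"dz": 0,"spin": 0,"fingers": -1},
  ],
)

```text
time_s: 5.88
tcp_pos: [558.1, 93.2, 178.1]
eef_rot: [-1.814, 1.563, 2.904]
contact_force: [0.5, 0.6, 0.2]
grip_width: 0.207
```

```bash
python3 - <<'E'
from h import *
s,R=axes();print(s['time_s'],s['tcp_pos'],R.round(4))
c,im=grab('wrist','pics/w3.png')
tip=s['tcp_pos']+R[:,0]*88.5
print('tip',tip,proj(c,[tip,[562,61,60],[592,61,60],[622,61,60]]))
grab('top','pics/top3.png'); grab('side','pics/side3.png')
E
```

```text
5.875 [558.08440524  93.21982294 178.14302912] [[-0.0076  1.      0.0055]
 [ 0.0018  0.0055 -1.    ]
 [-1.     -0.0076 -0.0019]]
tip [557.41057389  93.38302003  89.64574487] [[321.1541109  251.54912498]
 [328.19663152 283.21959174]
 [373.23757979 283.57798576]
 [418.10264388 283.87349759]]
```

View pics/w3.png

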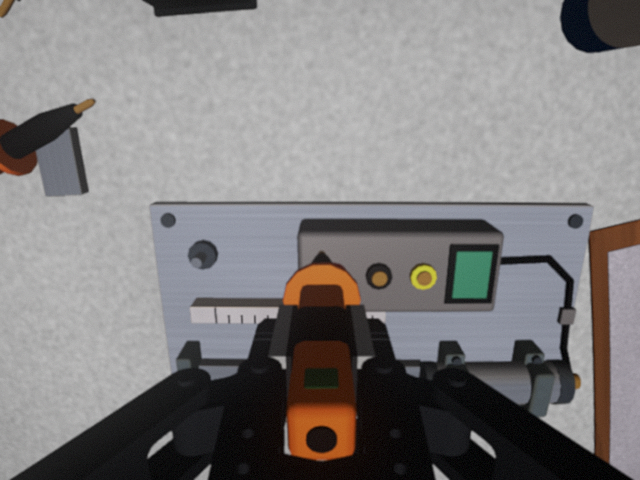

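The wrist view shows the black stud at (379,278) and the yellow one at (424,278). The red one is hidden behind the guard. The pen tip is at about (321,252), where I predicted it, so the pen hangs straight.

```bash
python3 - <<'E'
from h import *
c=arm.calibration('wrist'); s,R=axes(); print(s['tcp_pos'])
im=cv2.imread('pics/w3.png')
hsv=cv2.cvtColor(im,cv2.COLOR_BGR2HSV)
m=cv2.inRange(hsv,(10,100,90),(35,255,255)); m[:,365:440]; 
for a,b in((366,393),(408,440)):
    k=np.zeros_like(m);k[262:295,a:b]=m[262:295,a:b]
    p=np.argwhere(k>0)[:,::-1]; e=(p.min(0)+p.max(0))/2
    print(len(p),p.min(0),p.max(0),e,p.mean(0),'->',onz(c,e,60))
# top estimates using red/yellow segmentation
t=arm.calibration('top'); im=cv2.imread('pics/top0.png'); hsv=cv2.cvtColor(im,cv2.COLOR_BGR2HSV)
for nm,lo,hi,(x0,x1,y0,y1),z in(('yel',(22,120,80),(35,255,255),(311,325,193,207),58),('red',(0,150,80),(12,255,255),(311,325,218,232),58),('idx',(0,150,80),(12,255,255),(330,345,233,245),37),('ptr',(45,100,40),(85,255,255),(338,352,216,228),39)):
    k=cv2.inRange(hsv[y0:y1,x0:x1],lo,hi);p=np.argwhere(k>0)[:,::-1]+[x0,y0]; e=(p.min(0)+p.max(0))/2
    print(nm,len(p),p.min(0),p.max(0),onz(t,e,z))
E
```

```text
[558.99262227  93.65945814 179.38200844]
179 [372 272] [387 285] [379.5 278.5] [379.25139665 278.51396648] -> [597.37550884  64.61655081  60.        ]
528 [410 265] [436 289] [423. 277.] [423.20075758 276.82954545] -> [626.42173027  65.90649535  60.        ]
yel 39 [314 196] [320 203] [623.68353253  63.600629    58.        ]
red 33 [314 221] [320 228] [563.68313125  63.69603328  58.        ]
idx 27 [332 236] [341 241] [533.8554063   17.38948486  37.        ]
ptr 10 [344 221] [348 222] [574.54436275  -5.51393999  39.        ]
```

Emit:
step_arm(
  commands=[
    {"dx": 0.1,"dy": 0.1,"dz": 0.4,"spin": 0,"fingers": -1},
    {"dx": 0.2,"dy": 0.09,"dz": 0.32,"spin": 0,"fingers": -1},
    {"dx": 0.2,"dy": 0,"dz": 0,"spin": 0,"fingers": -1},
    {"dx": 0,"dy": 0,"dz": 0,"spin": 0,"fingers": -1},
  ],
)

```text
time_s: 6.52
tcp_pos: [567.5, 63.6, 158.3]
eef_rot: [-1.947, 1.566, 2.773]
contact_force: [0.1, -0.3, -1.8]
grip_width: 0.201
```

```bash
python3 - <<'E'
from h import *
for i in range(2):
    s,R=axes();print(s['time_s'],s['tcp_pos'],s['contact_force'],R[:,0].round(4))
    c,im=grab('wrist',f'pics/w4{i}.png')
    tip=s['tcp_pos']+R[:,0]*88.5
    print('tip',tip,proj(c,[tip,[566,64.5,60],[596,64.5,60],[626,64.5,60]]))
t,im2=grab('top','pics/top4.png')
a=cv2.resize(im[200:350,250:450],None,fx=4,fy=4,interpolation=cv2.INTER_CUBIC)
cv2.imwrite('pics/v4.png',a)
E
```

```text
6.525 [567.47900374  63.62980782 158.3033491 ] [ 0.10104741 -0.29576609 -1.7780354 ] [-0.0044  0.0017 -1.    ]
tip [567.09110184  63.77968169  69.80432611] [[321.09737019 251.56888433]
 [319.38234542 245.09459358]
 [369.59471268 245.55525008]
 [419.56682224 246.01128973]]
6.575 [567.77857122  63.66396505 158.72321994] [ 0.18599134 -1.01027522 -0.56817383] [-0.0037  0.0015 -1.    ]
tip [567.4547549   63.79899936  70.22391537] [[321.14363118 251.56593793]
 [318.8144823  244.8962389 ]
 [368.95037765 245.35289923]
 [418.84266509 245.80530921]]
```

View pics/v4.png

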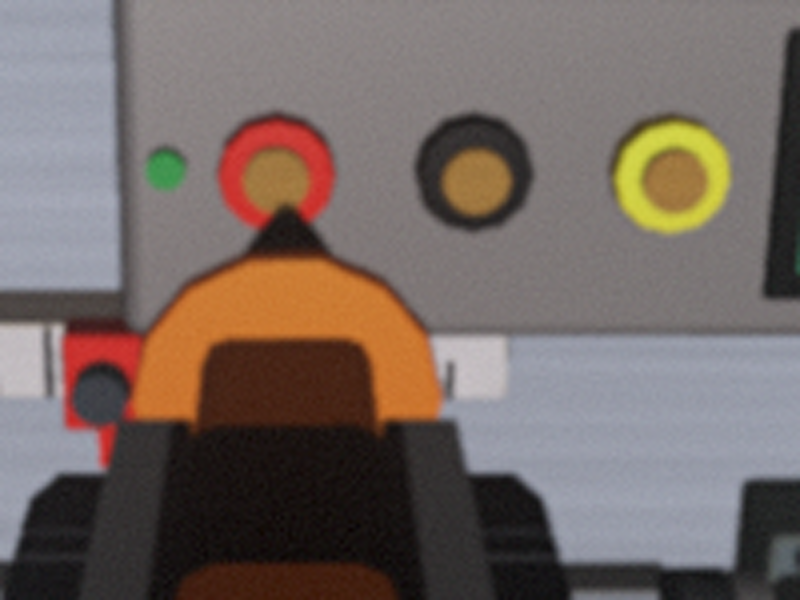

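```bash
python3 - <<'E'
from h import *
s,R=axes(); c=arm.calibration('wrist')
for d in (70,78.5,83.5,88.5,93.5,98.5): print(d,proj(c,s['tcp_pos']+R[:,0]*d)[0].round(1))
for f in('w3','w41'):
    im=cv2.imread(f'pics/{f}.png')
    for y in range(240,262,1): print(f,y,[tuple(int(v) for v in im[y,x]) for x in (318,321,324)])
im=cv2.imread('pics/side3.png');u=proj(arm.calibration('side'),[[558,93.5,89.5]])[0];print(u)
E
```

```text
70 [321.1 262.9]
78.5 [321.1 257.5]
83.5 [321.1 254.5]
88.5 [321.1 251.6]
93.5 [321.1 248.8]
98.5 [321.2 246.1]
w3 240 [(128, 127, 133), (124, 125, 131), (130, 129, 136)]
w3 241 [(128, 126, 133), (123, 122, 130), (124, 124, 130)]
w3 242 [(124, 124, 129), (126, 126, 130), (123, 125, 130)]
w3 243 [(122, 120, 127), (127, 127, 132), (120, 120, 125)]
w3 244 [(125, 125, 131), (121, 122, 128), (126, 125, 132)]
w3 245 [(123, 123, 131), (122, 124, 130), (123, 124, 130)]
w3 246 [(125, 126, 131), (123, 121, 128), (125, 125, 132)]
w3 247 [(122, 120, 127), (121, 123, 128), (122, 121, 128)]
w3 248 [(124, 123, 129), (123, 125, 131), (123, 122, 129)]
w3 249 [(124, 123, 129), (119, 117, 125), (123, 124, 131)]
w3 250 [(120, 122, 128), (98, 102, 109), (114, 117, 122)]
w3 251 [(105, 108, 116), (62, 70, 80), (101, 106, 113)]
w3 252 [(94, 94, 101), (38, 45, 56), (74, 80, 89)]
w3 253 [(71, 72, 80), (28, 31, 40), (52, 56, 64)]
w3 254 [(47, 48, 55), (28, 29, 31), (38, 40, 45)]
w3 255 [(37, 34, 39), (32, 33, 33), (30, 31, 32)]
w3 256 [(28, 30, 32), (26, 25, 29), (23, 22, 25)]
w3 257 [(22, 22, 27), (27, 24, 31
[... 737 characters left out ...]
 [(64, 119, 160), (64, 115, 153), (67, 118, 163)]
w41 250 [(59, 111, 152), (51, 95, 130), (59, 102, 161)]
w41 251 [(58, 108, 144), (37, 65, 89), (51, 80, 157)]
w41 252 [(54, 91, 132), (32, 46, 60), (40, 55, 128)]
w41 253 [(40, 61, 105), (27, 33, 42), (30, 38, 91)]
w41 254 [(31, 38, 78), (23, 26, 31), (20, 25, 54)]
w41 255 [(26, 27, 48), (26, 27, 32), (26, 24, 36)]
w41 256 [(20, 25, 30), (24, 24, 29), (18, 22, 29)]
w41 257 [(25, 26, 31), (22, 25, 34), (23, 24, 32)]
w41 258 [(28, 29, 33), (23, 26, 32), (21, 24, 29)]
w41 259 [(25, 27, 32), (26, 26, 32), (25, 28, 34)]
w41 260 [(24, 24, 31), (24, 26, 33), (21, 21, 29)]
w41 261 [(24, 26, 35), (22, 24, 37), (22, 24, 37)]
[308.34151348 247.42246835]
```

Emit:
step_arm(
  commands=[
    {"dx": 0,"dy": -0.04,"dz": 0,"spin": 0,"fingers": -1},
    {"dx": 0.1,"dy": 0,"dz": 0,"spin": 0,"fingers": -1},
    {"dx": 0.08,"dy": 0,"dz": 0,"spin": 0,"fingers": -1},
    {"dx": 0,"dy": 0,"dz": 0,"spin": 0,"fingers": -1},
  ],
)

```text
time_s: 7.18
tcp_pos: [566.6, 64.7, 152.2]
eef_rot: [-2.377, 1.568, 2.345]
contact_force: [1.0, -0.1, -1.5]
grip_width: 0.203
```

```bash
python3 - <<'E'
from h import *
s,R=axes();print(s['time_s'],s['tcp_pos'],s['contact_force'],R[:,0].round(4))
c,im=grab('wrist','pics/w5.png')
s,R=axes();print(s['time_s'],s['tcp_pos'],s['contact_force'])
tip=s['tcp_pos']+R[:,0]*88.5
print(tip,proj(c,[tip,[566,64.5,60],[566,59.5,60]]))
E
```

```text
7.175 [566.55841573  64.69635448 152.22548673] [ 0.964075   -0.14218482 -1.52513621] [-0.0017  0.0017 -1.    ]
7.225 [566.6405756   64.65458182 152.35088405] [-0.39044266 -0.37864036 -0.67678476]
[566.50650724  64.80427307  63.8511122 ] [[321.25618034 251.64871033]
 [320.40528698 249.99727346]
 [320.32955469 258.05377965]]
```

Emit:
step_arm(
  commands=[
    {"dx": 0.07,"dy": 0,"dz": 0,"spin": 0,"fingers": -1},
    {"dx": 0.06,"dy": 0,"dz": 0,"spin": 0,"fingers": -1},
    {"dx": 0.03,"dy": 0,"dz": 0,"spin": 0,"fingers": -1},
    {"dx": 0,"dy": 0,"dz": 0,"spin": 0,"fingers": -1},
    {"dx": 0,"dy": 0,"dz": 0,"spin": 0,"fingers": -1},
  ],
)

```text
time_s: 7.85
tcp_pos: [566.9, 64.7, 146.2]
eef_rot: [-2.726, 1.569, 1.996]
contact_force: [-1.0, -0.2, 1.4]
grip_width: 0.205
```

```bash
python3 - <<'E'
from h import *
for i in range(3):
    s,R=axes();print(s['time_s'],s['tcp_pos'],s['contact_force'],s['wrist_torque'],R[:,0].round(4));arm.read_camera('wrist')
E
```

```text
7.85 [566.88376343  64.69905203 146.19685376] [-0.98963494 -0.21556617  1.38298079] [0.00121872 0.18805928 0.00059371] [-8.0e-04  1.8e-03 -1.0e+00]
7.9 [566.89677792  64.69492275 146.2327263 ] [-1.45148803  0.31179559  1.29706549] [ 0.03925145  0.17657725 -0.02926516] [-7.0e-04  1.7e-03 -1.0e+00]
7.95 [566.87847315  64.69840097 146.21671371] [-0.29601421 -0.21988515  2.02973568] [-0.00219041  0.23374836 -0.00535054] [-8.0e-04  1.7e-03 -1.0e+00]
```

Emit:
step_arm(
  commands=[
    {"dx": -0.2,"dy": 0,"dz": 0,"spin": 0,"fingers": -1},
    {"dx": -0.2,"dy": 0,"dz": 0,"spin": 0,"fingers": -1},
    {"dx": 0,"dy": 0.5,"dz": 0,"spin": 0,"fingers": -1},
    {"dx": 0,"dy": 0.5,"dz": 0,"spin": 0,"fingers": -1},
    {"dx": 0,"dy": 0.4,"dz": 0,"spin": 0,"fingers": -1},
    {"dx": 0,"dy": 0,"dz": 0,"spin": 0,"fingers": -1},
    {"dx": 0,"dy": 0,"dz": 0,"spin": 0,"fingers": -1},
  ],
)

```text
time_s: 8.88
tcp_pos: [624.3, 65.2, 165.3]
eef_rot: [2.898, 1.569, 1.337]
contact_force: [0.5, 0.1, 0.2]
grip_width: 0.207
```

```bash
python3 - <<'E'
from h import *
s,R=axes();print(s['time_s'],s['tcp_pos'],s['contact_force'],R[:,0].round(4))
c,im=grab('wrist','pics/w6.png')
s2,R=axes(); tip=s2['tcp_pos']+R[:,0]*88.5
print(tip,R[:,1],proj(c,[tip,[626,65,60]]))
hsv=cv2.cvtColor(im,cv2.COLOR_BGR2HSV)
m=cv2.inRange(hsv,(24,150,100),(35,255,255));p=np.argwhere(m[200:290,280:370]>0)[:,::-1]+[280,200];e=(p.min(0)+p.max(0))/2
print(p.min(0),p.max(0),onz(c,[e[0],p.min(0)[1]+e[0]-p.min(0)[0]],60))
E
```

```text
8.875 [624.30183117  65.21088567 165.2803622 ] [0.4725189  0.11908214 0.18203919] [ 4.0e-04  1.6e-03 -1.0e+00]
[624.32176186  65.34939836  76.85341258] [9.99955769e-01 9.38909186e-03 5.52603067e-04] [[321.10565513 251.57457458]
 [323.87663527 243.24167582]]
[310 229] [337 255] [625.76358754  65.4752692   60.        ]
```

Emit:
step_arm(
  commands=[
    {"dx": 0.12,"dy": 0.04,"dz": 0,"spin": 0,"fingers": -1},
    {"dx": 0.12,"dy": 0,"dz": 0,"spin": 0,"fingers": -1},
    {"dx": 0.08,"dy": 0,"dz": 0,"spin": 0,"fingers": -1},
    {"dx": 0,"dy": 0,"dz": 0,"spin": 0,"fingers": -1},
  ],
)

```text
time_s: 9.43
tcp_pos: [624.4, 65.3, 151.5]
eef_rot: [-2.686, 1.569, 2.036]
contact_force: [0.4, 0.7, -0.4]
grip_width: 0.207
```

Emit:
step_arm(
  commands=[
    {"dx": 0.0,"dy": 0.04,"dz": 0,"spin": 0,"fingers": -1},
    {"dx": 0.07,"dy": 0,"dz": 0,"spin": 0,"fingers": -1},
    {"dx": 0.06,"dy": 0,"dz": 0,"spin": 0,"fingers": -1},
    {"dx": 0.02,"dy": 0,"dz": 0,"spin": 0,"fingers": -1},
    {"dx": 0,"dy": 0,"dz": 0,"spin": 0,"fingers": -1},
    {"dx": 0,"dy": 0,"dz": 0,"spin": 0,"fingers": -1},
  ],
)

```text
time_s: 10.18
tcp_pos: [626.5, 65.4, 146.2]
eef_rot: [2.973, 1.569, 1.412]
contact_force: [-0.9, 0.2, 1.5]
grip_width: 0.21
```

```bash
python3 - <<'E'
from h import *
for i in range(3):
    s,R=axes();print(s['time_s'],s['tcp_pos'],s['contact_force'],s['wrist_torque'],R[:,0].round(4));arm.read_camera('wrist')
E
```

```text
10.175 [626.45882612  65.38545625 146.16153398] [-0.92306876  0.16187583  1.49190027] [-0.04257534  0.20672748 -0.00841448] [ 3.0e-04  1.6e-03 -1.0e+00]
10.225 [626.45123843  65.38246779 146.14989567] [-0.73884752 -0.42873211  1.56386162] [-0.01300688  0.24948119  0.00707926] [ 2.0e-04  1.6e-03 -1.0e+00]
10.275 [626.4628275   65.37067781 146.1120137 ] [0.35825876 0.32988034 1.89508266] [-0.07965249  0.21598592 -0.01951573] [ 2.0e-04  1.6e-03 -1.0e+00]
```

Emit:
step_arm(
  commands=[
    {"dx": -0.3,"dy": 0,"dz": 0,"spin": 0,"fingers": -1},
    {"dx": -0.4,"dy": 0,"dz": 0,"spin": 0,"fingers": -1},
    {"dx": -0.5,"dy": 0,"dz": 0,"spin": 0,"fingers": -1},
    {"dx": -0.4,"dy": -0.4,"dz": -0.6,"spin": 0,"fingers": -1},
    {"dx": 0,"dy": -0.6,"dz": -0.82,"spin": 0,"fingers": -1},
    {"dx": 0,"dy": -0.6,"dz": -0.82,"spin": 0,"fingers": -1},
    {"dx": 0,"dy": -0.6,"dz": -0.82,"spin": 0,"fingers": -1},
    {"dx": 0,"dy": -0.6,"dz": -0.82,"spin": 0,"fingers": -1},
    {"dx": 0,"dy": -0.6,"dz": -0.8,"spin": 0,"fingers": -1},
    {"dx": 0,"dy": -0.2,"dz": -0.3,"spin": 0,"fingers": -1},
  ],
)

```text
time_s: 11.58
tcp_pos: [481.3, 268.2, 222.7]
eef_rot: [1.902, 1.557, 0.337]
contact_force: [0.3, -0.6, -0.3]
grip_width: 0.202
```

```bash
python3 - <<'E'
from h import *
s,R=axes();print(s['time_s'],s['tcp_pos'],s['contact_force'],R.round(4))
print(R.T@(np.array([474.1,272.8,206])-s['tcp_pos'])/40)
E
```

```text
11.575 [481.3475302  268.23949008 222.73640299] [ 0.31741022 -0.55474473 -0.27809622] [[ 0.0127  0.9999  0.0058]
 [ 0.0045  0.0057 -1.    ]
 [-0.9999  0.0128 -0.0044]]
[ 0.41657269 -0.18585986 -0.1132183 ]
```

Emit:
step_arm(
  commands=[
    {"dx": 0.4,"dy": -0.19,"dz": -0.11,"spin": 0,"fingers": -1},
    {"dx": 0.3,"dy": 0,"dz": 0,"spin": 0,"fingers": -1},
    {"dx": 0.2,"dy": 0,"dz": 0,"spin": 0,"fingers": -1},
    {"dx": 0,"dy": 0,"dz": 0,"spin": 0,"fingers": -1},
  ],
)

```text
time_s: 12.08
tcp_pos: [476.6, 272.9, 188.0]
eef_rot: [1.832, 1.553, 0.267]
contact_force: [-0.8, 0.5, 0.1]
grip_width: 0.205
```

```bash
python3 - <<'E'
from h import *
s,R=axes();print(s['time_s'],s['tcp_pos'],s['contact_force'],R.round(4))
c,im=grab('wrist','pics/w7.png')
s,R=axes();tip=s['tcp_pos']+R[:,0]*88.5
print(tip,R.T@(np.array([473.9,272.8,180])-s['tcp_pos'])/40)
print(proj(c,[tip]))
k=[[473.5+sx*32,272.6+sy*32,68] for sx,sy in((-1,-1),(-1,1),(1,1),(1,-1))]
for p in proj(c,k).round().astype(int): cv2.drawMarker(im,tuple(int(v) for v in p),(0,255,255),0,8,1)
cv2.imwrite('pics/v7.png',cv2.resize(im[160:310,220:420],None,fx=4,fy=4,interpolation=cv2.INTER_CUBIC))
E
```

```text
12.075 [476.64808833 272.8873558  188.00345497] [-0.83871411  0.45975267  0.1339309 ] [[ 0.0176  0.9998  0.0055]
 [ 0.0048  0.0054 -1.    ]
 [-0.9998  0.0176 -0.0047]]
[478.56404369 273.44967971  99.91439277] [ 0.2085021  -0.07990575  0.00569368]
[[321.7720687  251.54715839]]
```

View pics/v7.png

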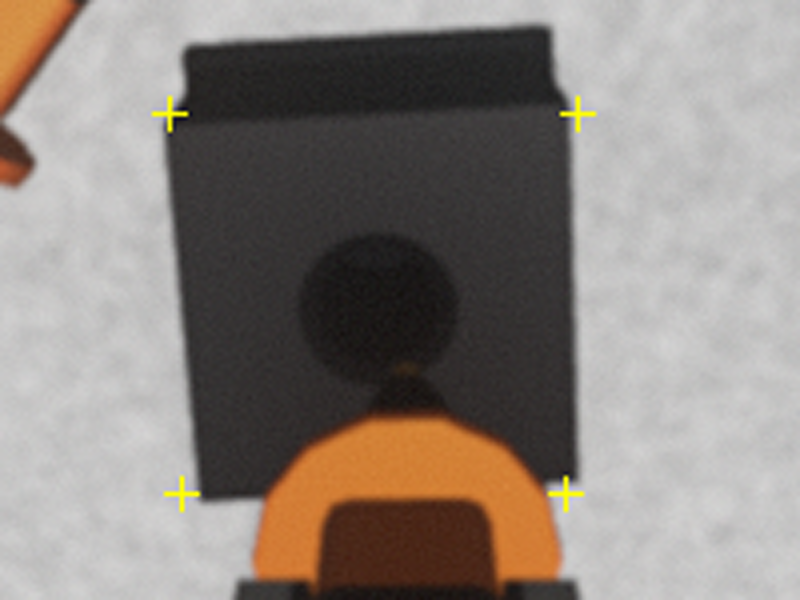

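```bash
python3 - <<'E'
from h import *
s,R=axes();c=arm.calibration('wrist');print(s['tcp_pos'])
w=onz(c,(314.4,236.9),68);print(w)
a=s['tcp_pos']+R[:,0]*58.5
t=R.T@(np.array([w[0],w[1],a[2]])-a)/40;print(t, 'down to TCP 96.5:',(s['tcp_pos'][2]-96.5)/40)
E
```

```text
[476.94148054 273.00297756 188.39838989]
[474.73649745 272.64545868  68.        ]
[-0.00158463 -0.0820116   0.01586761] down to TCP 96.5: 2.2974597473242673
```

Emit:
step_arm(
  commands=[
    {"dx": 0.2,"dy": -0.08,"dz": 0.015,"spin": 0,"fingers": -1},
    {"dx": 0.2,"dy": 0,"dz": 0,"spin": 0,"fingers": -1},
    {"dx": 0.15,"dy": 0,"dz": 0,"spin": 0,"fingers": -1},
    {"dx": 0,"dy": 0,"dz": 0,"spin": 0,"fingers": -1},
  ],
)

```text
time_s: 12.62
tcp_pos: [474.7, 271.9, 165.2]
eef_rot: [1.833, 1.551, 0.267]
contact_force: [0.9, -0.9, -0.9]
grip_width: 0.2
```

```bash
cat > al.py <<'E'
from h import *
s,R=axes();print(s['time_s'],s['tcp_pos'],s['contact_force'].round(1),R[:,0].round(4))
a=s['tcp_pos']+R[:,0]*58.5
print(a, R.T@(np.array([474.5,272.6,a[2]])-a)/40, 'down',(s['tcp_pos'][2]-96.5)/40)
E
python3 al.py
```

```text
12.625 [474.73018901 271.91794323 165.15452661] [ 0.9 -0.9 -0.9] [ 0.0189  0.0052 -0.9998]
[475.83510735 272.21967086 106.66574037] [-0.00058138 -0.0333327  -0.00964724] down 1.71636316535604
```

Emit:
step_arm(
  commands=[
    {"dx": 0,"dy": -0.03,"dz": -0.01,"spin": 0,"fingers": -1},
    {"dx": 0.2,"dy": -0.004,"dz": 0,"spin": 0,"fingers": -1},
    {"dx": 0.2,"dy": -0.004,"dz": 0,"spin": 0,"fingers": -1},
    {"dx": 0.2,"dy": -0.004,"dz": 0,"spin": 0,"fingers": -1},
    {"dx": 0,"dy": 0,"dz": 0,"spin": 0,"fingers": -1},
  ],
)

```text
time_s: 13.25
tcp_pos: [473.4, 272.6, 139.5]
eef_rot: [1.835, 1.551, 0.268]
contact_force: [-0.7, -0.1, -0.8]
grip_width: 0.208
```

```bash
python3 al.py
```

```text
13.25 [473.38994878 272.63128989 139.46136809] [-0.7 -0.1 -0.8] [ 0.019   0.0052 -0.9998]
[474.4990696  272.93637236  80.97267879] [-4.34142670e-05 -1.36397286e-05  8.40921806e-03] down 1.0740342021926068
```

Emit:
step_arm(
  commands=[
    {"dx": 0.25,"dy": -0.004,"dz": 0.004,"spin": 0,"fingers": -1},
    {"dx": 0.25,"dy": -0.004,"dz": 0.004,"spin": 0,"fingers": -1},
    {"dx": 0.25,"dy": -0.004,"dz": 0,"spin": 0,"fingers": -1},
    {"dx": 0.1,"dy": 0,"dz": 0,"spin": 0,"fingers": -1},
    {"dx": 0,"dy": 0,"dz": 0,"spin": 0,"fingers": -1},
  ],
)

```text
time_s: 13.88
tcp_pos: [473.5, 272.4, 102.7]
eef_rot: [1.828, 1.552, 0.261]
contact_force: [-0.1, 0.5, -0.3]
grip_width: 0.201
```

```bash
python3 al.py
```

```text
13.875 [473.4660001  272.35053689 102.67576451] [-0.1  0.5 -0.3] [ 0.0185  0.0049 -0.9998]
[474.54537775 272.63920828  44.18643546] [-2.57683931e-05 -1.13844465e-03  9.75216965e-04] down 0.1543941126859533
```

6 mm to go. I'll lower it and release with a partial, slow opening.

Emit:
step_arm(
  commands=[
    {"dx": 0.1,"dy": -0.002,"dz": 0,"spin": 0,"fingers": -1},
    {"dx": 0.05,"dy": 0,"dz": 0,"spin": 0,"fingers": -1},
    {"dx": 0,"dy": 0,"dz": 0,"spin": 0,"fingers": -1},
  ],
)

```text
time_s: 14.25
tcp_pos: [474.1, 272.6, 96.9]
eef_rot: [1.839, 1.55, 0.272]
contact_force: [0.1, 0.2, -0.9]
grip_width: 0.209
```

Emit:
step_arm(
  commands=[
    {"dx": 0,"dy": 0,"dz": 0,"spin": 0,"fingers": -0.4},
    {"dx": 0,"dy": 0,"dz": 0,"spin": 0,"fingers": 0},
    {"dx": 0,"dy": 0,"dz": 0,"spin": 0,"fingers": 0.3},
    {"dx": 0,"dy": 0,"dz": 0,"spin": 0,"fingers": 0.3},
    {"dx": -0.2,"dy": 0,"dz": 0,"spin": 0,"fingers": 0.3},
    {"dx": -0.5,"dy": 0,"dz": 0,"spin": 0,"fingers": 0.3},
    {"dx": -0.8,"dy": 0,"dz": 0,"spin": 0,"fingers": 0.3},
    {"dx": -0.8,"dy": 0,"dz": 0,"spin": 0,"fingers": 0.3},
    {"dx": -0.8,"dy": 0,"dz": 0,"spin": 0,"fingers": 0.3},
    {"dx": 0,"dy": 0,"dz": 0,"spin": 0,"fingers": 0.3},
  ],
)

```text
time_s: 15.5
tcp_pos: [471.9, 272.1, 227.9]
eef_rot: [1.852, 1.548, 0.285]
contact_force: [0.3, 0.1, 0.7]
grip_width: 0.651
```

```bash
python3 - <<'E'
from h import *
s,R=axes();print(s['time_s'],s['tcp_pos'],R.round(4))
c,im=grab('wrist','pics/w8.png'); print(proj(c,[[474,272.6,153],[474,272.6,72]]))
cv2.imwrite('pics/v8.png',cv2.resize(im[120:360,160:480],None,fx=2.4,fy=2.4,interpolation=cv2.INTER_CUBIC))
E
```

```text
15.5 [471.92956796 272.10948437 227.87332283] [[ 0.0219  0.9997  0.0044]
 [ 0.0064  0.0043 -1.    ]
 [-0.9997  0.022  -0.0063]]
[[321.8196251  259.63529915]
 [319.3985559  222.03814501]]
```

View pics/v8.png

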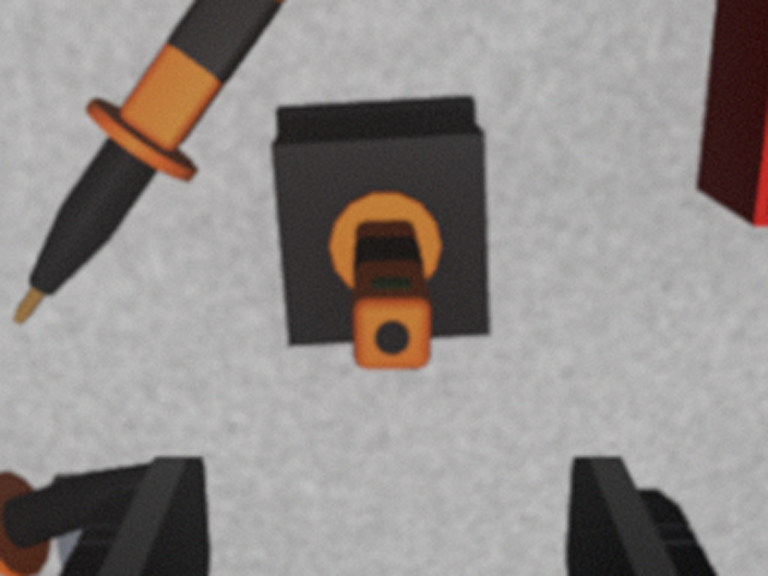

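The pen is back: its guard sits flat and central on the stand at about (320,221), and its top is at (323,259). Next I'll go over the slide handle.

Emit:
step_arm(
  commands=[
    {"dx": 0,"dy": 0.2,"dz": 0.6,"spin": 0,"fingers": 0.3},
    {"dx": 0,"dy": 0.3,"dz": 0.88,"spin": 0,"fingers": 0.3},
    {"dx": 0,"dy": 0.3,"dz": 0.88,"spin": 0,"fingers": 0.3},
    {"dx": 0,"dy": 0.3,"dz": 0.88,"spin": 0,"fingers": 0.3},
    {"dx": 0,"dy": 0.3,"dz": 0.88,"spin": 0,"fingers": 0.3},
    {"dx": 0,"dy": 0.3,"dz": 0.88,"spin": 0,"fingers": 0.3},
    {"dx": 0,"dy": 0.3,"dz": 0.88,"spin": 0,"fingers": 0.3},
    {"dx": 0,"dy": 0.3,"dz": 0.88,"spin": 0,"fingers": 0.3},
    {"dx": 0,"dy": 0.3,"dz": 0.7,"spin": 0,"fingers": 0.3},
    {"dx": 0,"dy": 0,"dz": 0,"spin": 0,"fingers": 0.3},
  ],
)

```text
time_s: 16.8
tcp_pos: [572.3, -35.2, 214.0]
eef_rot: [3.092, 1.565, 1.528]
contact_force: [-1.0, -0.5, -0.5]
grip_width: 0.65
```

```bash
python3 - <<'E'
from h import *
s,R=axes();print(s['time_s'],s['tcp_pos'],R.round(4))
c,im=grab('wrist','pics/w9.png'); print(proj(c,[[577,-42,102],[577,-4,37]]))
E
```

```text
16.8 [572.33640414 -35.16394772 214.02687689] [[ 2.0e-04  1.0e+00  6.4e-03]
 [ 5.8e-03  6.4e-03 -1.0e+00]
 [-1.0e+00  3.0e-04 -5.8e-03]]
[[328.39004927 250.67067057]
 [327.68945425 175.45950834]]
```

View pics/w9.png

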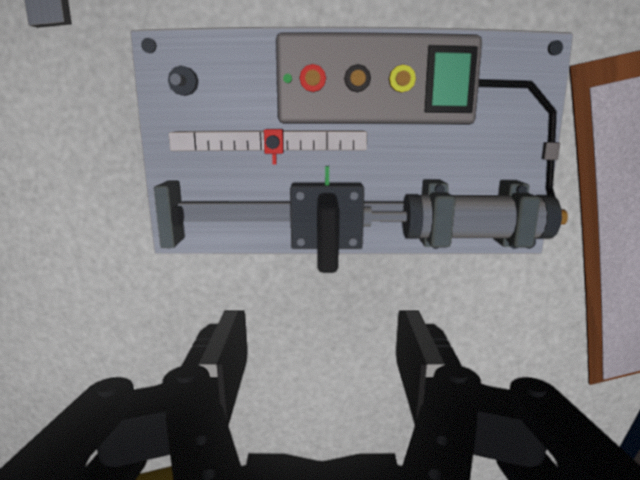

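```bash
cat > pt.py <<'E'
from h import *
def meas(c,im,pr,ir,z=(38,36)):
    hsv=cv2.cvtColor(im,cv2.COLOR_BGR2HSV); out=[]
    for nm,(x0,x1,y0,y1),rng,zz in(('ptr',pr,[((45,90,50),(80,255,255))],z[0]),('idx',ir,[((0,120,80),(8,255,255)),((172,120,80),(180,255,255))],z[1])):
        k=sum(cv2.inRange(hsv[y0:y1,x0:x1],a,b)//255 for a,b in rng)
        p=np.argwhere(k>0)[:,::-1]+[x0,y0]
        e=p.mean(0); w=onz(c,e,zz); out.append(w)
        print(nm,len(p),p.min(0),p.max(0),e.round(2),w.round(2))
    return out
E
python3 - <<'E'
from pt import *
c=arm.calibration('wrist'); im=cv2.imread('pics/w9.png')
meas(c,im,(318,336,160,183),(265,285,155,168))
for n,uv,z in[('red',(312.7,78),60),('yel',(402.8,78),60),('handle near',(327.5,270),102),('handle',(328,252),102),('plateTL',(132,31),12),('plateTR',(572,33),12)]: print(n,onz(c,uv,z).round(2))
hsv=im.mean(2)
for y in range(200,275,5): r=hsv[y,300:350]; d=np.where(r<35)[0]; print(y,d[[0,-1]]+300 if len(d) else None)
E
```

```text
ptr 55 [325 166] [328 182] [326.78 174.89] [575.39  -2.23  38.  ]
idx 28 [272 155] [275 163] [273.93 158.93] [535.7    9.18  36.  ]
red [565.12  65.07  60.  ]
yel [624.64  65.79  60.  ]
handle near [575.79 -53.92 102.  ]
handle [575.96 -41.7  102.  ]
plateTL [426.88 103.23  12.  ]
plateTR [762.29 106.1   12.  ]
200 [318 336]
205 [318 337]
210 [318 337]
215 [317 338]
220 [317 338]
225 [317 338]
230 [318 338]
235 [318 337]
240 [318 337]
245 [318 337]
250 [319 336]
255 [320 336]
260 [319 336]
265 [319 335]
270 [321 333]
```

The wrist view shows the green pointer tip at (327,166) and the red index blade at (275,160), about 40 mm apart along the jig. The handle's top edge is centred at column 328, giving a handle position of about (575.8, -35).

Emit:
step_arm(
  commands=[
    {"dx": 0.5,"dy": 0.09,"dz": 0,"spin": 0,"fingers": 0.3},
    {"dx": 0.7,"dy": 0,"dz": 0,"spin": 0,"fingers": 0.3},
    {"dx": 0.7,"dy": 0,"dz": 0,"spin": 0,"fingers": 0.3},
    {"dx": 0.5,"dy": 0,"dz": 0,"spin": 0,"fingers": 0.3},
    {"dx": 0,"dy": 0,"dz": 0,"spin": 0,"fingers": 0.3},
  ],
)

```text
time_s: 17.48
tcp_pos: [570.7, -27.1, 113.1]
eef_rot: [-2.553, 1.559, 2.173]
contact_force: [-0.0, -0.6, 0.3]
grip_width: 0.648
```

```bash
python3 - <<'E'
from h import *
s,R=axes();print(s['time_s'],s['tcp_pos'],R.round(4),R.T@(np.array([575.8,-35,62])-s['tcp_pos'])/40)
E
```

```text
17.475 [570.7355429  -27.07469618 113.12526411] [[-0.0065  0.9999  0.0138]
 [ 0.0095  0.0138 -0.9999]
 [-0.9999 -0.0064 -0.0096]] [1.27533111 0.13205439 0.21213103]
```

Emit:
step_arm(
  commands=[
    {"dx": 0,"dy": 0.13,"dz": 0.2,"spin": 0,"fingers": 0.3},
    {"dx": 0.2,"dy": 0,"dz": 0,"spin": 0,"fingers": 0.3},
    {"dx": 0.3,"dy": 0,"dz": 0,"spin": 0,"fingers": 0.3},
    {"dx": 0.3,"dy": 0,"dz": 0,"spin": 0,"fingers": 0.3},
    {"dx": 0.3,"dy": 0,"dz": 0,"spin": 0,"fingers": 0.3},
    {"dx": 0,"dy": 0,"dz": 0,"spin": 0,"fingers": 0.3},
  ],
)

```text
time_s: 18.23
tcp_pos: [576.9, -34.4, 67.9]
eef_rot: [-2.728, 1.561, 1.999]
contact_force: [0.1, 0.9, 0.0]
grip_width: 0.65
```

```bash
python3 - <<'E'
from h import *
s,R=axes();print(s['time_s'],s['tcp_pos'],R.round(4),R.T@(np.array([575.8,-35,62])-s['tcp_pos'])/40)
E
```

```text
18.225 [576.90477845 -34.3708737   67.86980761] [[-0.0042  0.9999  0.0149]
 [ 0.0093  0.0149 -0.9998]
 [-0.9999 -0.0041 -0.0093]] [ 0.14670877 -0.02724938  0.01668442]
```

Emit:
step_arm(
  commands=[
    {"dx": 0.14,"dy": -0.03,"dz": 0.015,"spin": 0,"fingers": 0.3},
    {"dx": 0,"dy": 0,"dz": 0,"spin": 0,"fingers": -1},
    {"dx": 0,"dy": 0,"dz": 0,"spin": 0,"fingers": -1},
    {"dx": 0,"dy": 0,"dz": 0,"spin": 0,"fingers": -1},
    {"dx": 0,"dy": 0,"dz": 0,"spin": 0,"fingers": -1},
    {"dx": 0,"dy": 0,"dz": 0,"spin": 0,"fingers": -1},
    {"dx": 0,"dy": 0,"dz": 0,"spin": 0,"fingers": -1},
  ],
  newtons=70,
)

```text
time_s: 19.1
tcp_pos: [576.4, -35.0, 62.4]
eef_rot: [-2.886, 1.561, 1.84]
contact_force: [0.4, -0.6, -1.7]
grip_width: 0.157
```

```bash
python3 - <<'E'
from h import *
s,R=axes();print(s['time_s'],s['tcp_pos'],s['contact_force'],R.round(4))
E
```

```text
19.1 [576.42117598 -34.98594189  62.40674954] [ 0.37410916 -0.59363426 -1.72119154] [[-0.0026  0.9999  0.0134]
 [ 0.0095  0.0134 -0.9999]
 [-1.     -0.0025 -0.0095]]
```

Emit:
step_arm(
  commands=[
    {"dx": 0,"dy": -0.2,"dz": 0,"spin": 0,"fingers": -1},
    {"dx": 0,"dy": -0.25,"dz": 0,"spin": 0,"fingers": -1},
    {"dx": 0,"dy": -0.25,"dz": 0,"spin": 0,"fingers": -1},
    {"dx": 0,"dy": -0.2,"dz": 0,"spin": 0,"fingers": -1},
    {"dx": 0,"dy": 0,"dz": 0,"spin": 0,"fingers": -1},
    {"dx": 0,"dy": 0,"dz": 0,"spin": 0,"fingers": -1},
  ],
)

```text
time_s: 19.85
tcp_pos: [546.9, -35.2, 62.4]
eef_rot: [2.279, 1.555, 0.722]
contact_force: [5.3, 1.0, -4.8]
grip_width: 0.155
```

```bash
python3 - <<'E'
from h import *
for i in range(2):
    s,R=axes();print(s['time_s'],s['tcp_pos'],s['contact_force'],s['grip_width'])
    c,im=grab('wrist',f'pics/wa{i}.png')
print(R.round(4))
print(proj(c,[[s['tcp_pos'][0]-.5,-5+9,38],[535.5,6,36]]))
cv2.imwrite('pics/va.png',im)
E
```

```text
19.85 [546.89456941 -35.17157218  62.42977831] [ 5.28676566  0.99948214 -4.79320814] 0.15474662933750127
19.9 [546.88324405 -35.16596398  62.41713183] [ 6.08579035  1.68593484 -6.17257886] 0.1572564521299374
[[ 0.012   0.9998  0.014 ]
 [ 0.0106  0.0139 -0.9998]
 [-0.9999  0.0122 -0.0104]]
[[320.06992969 211.78648592]
 [293.40551603 205.59971431]]
```

View pics/va.png

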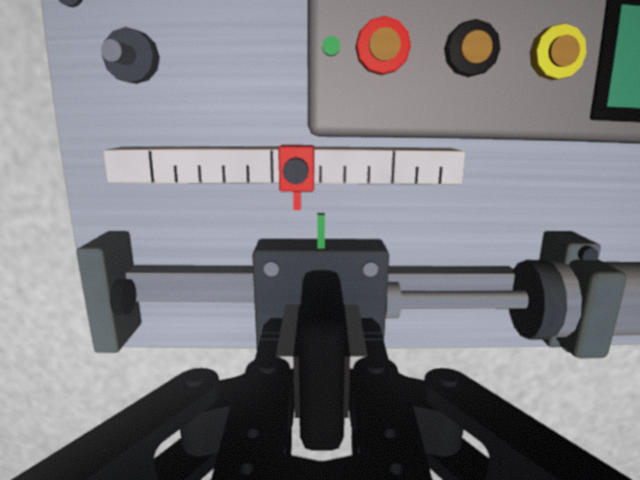

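The pointer is at column 321 (tip at row 213) and the index blade at column 297. The ticks are about 24 px per 10 mm, so about 10 mm remains. I'll compute it more exactly.

```bash
cat > fin.py <<'E'
from pt import *
import sys
def run(f):
    c,im=grab('wrist',f)
    hsv=cv2.cvtColor(im,cv2.COLOR_BGR2HSV)
    g=cv2.inRange(hsv,(45,90,50),(80,255,255)); g[:190]=0; g[260:]=0; g[:,:270]=0; g[:,370:]=0
    r=cv2.inRange(hsv,(0,120,80),(8,255,255))|cv2.inRange(hsv,(172,120,80),(180,255,255)); r[:140]=0;r[225:]=0
    rows=[y for y in range(140,225) if 2<(r[y]>0).sum()<14]
    pi=np.array([[np.where(r[y]>0)[0].mean(),y] for y in rows if y>185])
    pg=np.array([[np.where(g[y]>0)[0].mean(),y] for y in range(190,260) if (g[y]>0).sum()>=3])
    # stud centres for the jig axis
    st=[]
    for lo,hi in(((0,120,80),(8,255,255)),((24,150,100),(35,255,255))):
        m=cv2.inRange(hsv[:100],lo,hi); _,l,s,_=cv2.connectedComponentsWithStats(m); i=1+s[1:,4].argmax()
        st.append(onz(c,(s[i,0]+s[i,2]/2-.5,s[i,1]+s[i,3]/2-.5),58))
    d=(st[1]-st[0])[:2]; L=np.linalg.norm(d); d/=L
    wi=np.array([onz(c,p,35) for p in pi])[:,:2]; wg=np.array([onz(c,p,35) for p in pg])[:,:2]
    print('studs',L.round(2),'yaw',np.arctan2(d[1],d[0]).round(4),'idx px',pi.mean(0).round(2),'ptr px',pg.mean(0).round(2),'tip',pg[0],
      'ptr-idx along jig:',((wg@d).mean()-(wi@d).mean()).round(2))
    return im
if __name__=='__main__':
    run(sys.argv[1]); s=arm.observe(); print(s['time_s'],s['tcp_pos'].round(2),s['contact_force'].round(1))
E
python3 fin.py pics/wb.png
```

```text
studs 59.62 yaw 0.0049 idx px [296.84 200.  ] ptr px [320.66 231.  ] tip [320.5 214. ] ptr-idx along jig: 9.84
20.0 [546.95 -35.16  62.44] [ 7.2  0.4 -4.7]
```

Emit:
step_arm(
  commands=[
    {"dx": 0,"dy": -0.13,"dz": 0,"spin": 0,"fingers": -1},
    {"dx": 0,"dy": -0.1,"dz": 0,"spin": 0,"fingers": -1},
    {"dx": 0,"dy": 0,"dz": 0,"spin": 0,"fingers": -1},
    {"dx": 0,"dy": 0,"dz": 0,"spin": 0,"fingers": -1},
  ],
)

```text
time_s: 20.5
tcp_pos: [541.2, -35.2, 62.5]
eef_rot: [2.073, 1.55, 0.516]
contact_force: [7.6, 1.2, -3.4]
grip_width: 0.155
```

```bash
python3 fin.py pics/wc.png;python3 fin.py pics/wc2.png
```

```text
studs 59.69 yaw 0.0087 idx px [310.21 200.  ] ptr px [319.99 231.  ] tip [320. 214.] ptr-idx along jig: 4.06
20.55 [541.21 -35.22  62.46] [ 7.6  1.3 -3.9]
studs 59.86 yaw 0.0088 idx px [310. 200.] ptr px [319.99 231.  ] tip [320. 214.] ptr-idx along jig: 4.14
20.6 [541.25 -35.21  62.45] [ 7.5  1.1 -3.6]
```

Emit:
step_arm(
  commands=[
    {"dx": 0,"dy": -0.1,"dz": 0,"spin": 0,"fingers": -1},
    {"dx": 0,"dy": -0.06,"dz": 0,"spin": 0,"fingers": -1},
    {"dx": 0,"dy": 0,"dz": 0,"spin": 0,"fingers": -1},
  ],
)

```text
time_s: 20.98
tcp_pos: [537.2, -35.2, 62.5]
eef_rot: [1.981, 1.546, 0.425]
contact_force: [7.6, 1.6, -4.3]
grip_width: 0.159
```

```bash
python3 fin.py pics/wd.png;python3 fin.py pics/wd2.png
```

```text
studs 59.77 yaw 0.0063 idx px [319.66 200.  ] ptr px [319.59 231.  ] tip [320. 214.] ptr-idx along jig: 0.07
21.025 [537.33 -35.24  62.47] [ 7.7  1.4 -4. ]
studs 59.57 yaw 0.006 idx px [319.47 200.  ] ptr px [319.56 231.  ] tip [319.5 214. ] ptr-idx along jig: 0.14
21.075 [537.31 -35.23  62.46] [ 8.2  0.9 -3.5]
```

```bash
python3 - <<'E'
from fin import *
for i in range(16): arm.read_camera('top')
im=run('pics/we.png'); s=arm.observe(); print(s['time_s'],s['tcp_pos'].round(2),s['contact_force'].round(1),s['grip_width'])
cv2.imwrite('pics/ve.png',cv2.resize(im[130:280,220:420],None,fx=4,fy=4,interpolation=cv2.INTER_CUBIC))
E
```

```text
studs 59.75 yaw 0.0062 idx px [319.5 200. ] ptr px [319.59 231.  ] tip [320. 214.] ptr-idx along jig: 0.14
21.925 [537.37 -35.25  62.48] [ 7.1  1.5 -4.4] 0.1509042269626308
```

View pics/ve.png

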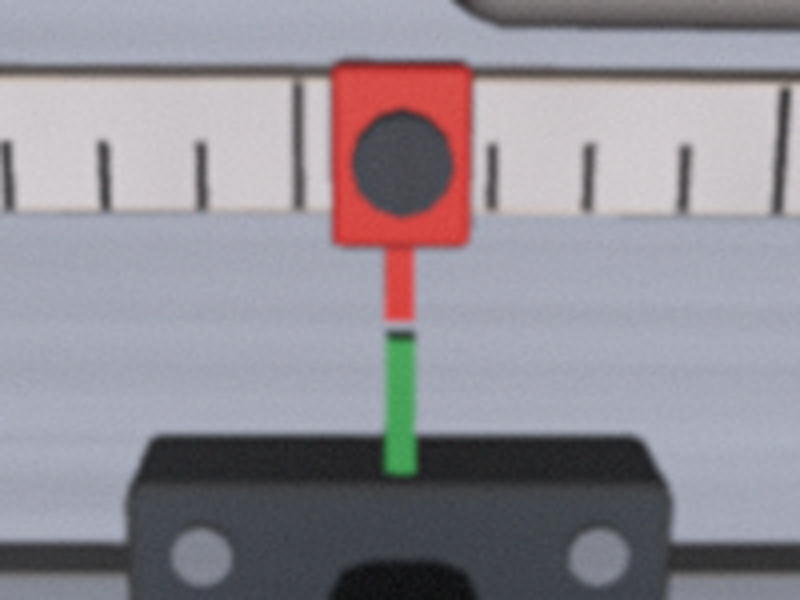

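The green pointer and the red blade meet in line at crop column 400, and the slide held steady for 0.9 s with no drift. I'm handing in now.

```bash
python3 -c "
from workcell import arm
print(arm.sign_off())"
```

```text
the job is handed in; nothing more can be done
None
```

I finished the job in the order asked and handed it in at about 22 s of the 69 s allowed. The slide was still gripped and held at the index.

- **Pen:** I lifted the pen from the stand and touched the red stud, then the yellow one. Each touch was about 1 mm or less off centre, with roughly 2.4 N of tip force. I then put the pen back, and a wrist picture showed its guard sitting flat and central on the stand.
- **Slide:** I drew the slide out by its handle to the red index. The last picture put the pointer 0.14 mm from the index along the jig, and the blades looked in line. During 0.9 s of holding, the position did not drift and the pull was steady at about 7–8 N.

**Checks that disagreed:**
- **Camera mismatch:** the top and wrist cameras differed by about 2–3 mm on the red terminal. I used the wrist view, which showed the tip and studs together.
- **Gripper tilt:** the gripper had tilted by about 1° when I put the pen back, but the pen went into the well with no noticeable force.
- **Look-alike pens:** two larger pens stood on the bench in the first picture and were lying down by my second wrist picture. One now lies beside or against the gauge block. I believe they fell over by themselves, because my fingers stayed above 228 mm and the force readings showed no contact. I can't rule out a cause I didn't see.

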